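# Work the glass rinser with a tumbler and hold it at half stroke

## Task

The office's new glass rinser is fitted but its water is still turned off, so try out its sprung star valve. Pick up the tumbler that stands mouth down on the small wire drainer, set it mouth down and centred on the star and press the star fully down, firmly but without ramming it, for about a second; then, without letting go, ease the tumbler up until the star is at half of its 20 mm stroke, and finish there, still gripping the tumbler and holding the star half pressed. Leave the other things where they are.

Things in the scene. Friction and masses are not known exactly. Their poses are not given: they have to be found in the camera images.
- tumbler: Clear drinking glass without a handle, standing upside down on the wire drainer (mouth down, closed base up), 59 mm wide, 81 mm tall, 70 g. Origin: centre of its closed base, 95 mm ABOVE the cabinet top at the start; its own z axis points from base to mouth, so straight DOWN at the start and when pressed. Grip the round bulb (57 mm wide), 15 to 45 mm below the base.
- tumbler_mouth (a point): Centre of the tumbler's mouth, 81 mm along the tumbler's z axis from its base; 14 mm above the cabinet top at the start. The opening is at least 36 mm wide inside, the rim 59 mm outside.
- drainer: Round wire drainer, 88 mm across, fixed on the cabinet top; the tumbler stands on its three rails, whose tops are 14 mm above the cabinet top. Origin: centre of the underside.
- rinser: Glass rinser fixed on the cabinet top: round steel drip tray 150 mm across, rim 16 mm high, with a collar 34 mm across in the middle whose top is 30 mm above the cabinet top, and over it the star valve. Origin: centre of the underside. It does not move.
- valve_top (a point): Centre of the upper face of the star's arms, on which the tumbler's rim rests; moves with the star. 56 mm above the cabinet top when free, 46 mm at half stroke, 36 mm when fully down. The grey star has six arms reaching 38 mm from the axis (9 mm wide, 6 mm thick) and in the middle a nozzle 22 mm wide, tapered to a round tip, that stands 13 mm above the arms and goes inside the tumbler's mouth.
- valve (a joint): Downward travel of the star in metres: 0 free, 0.010 half stroke, 0.020 fully down, where it meets a stop. Spring: about 4 N to start moving it, 8 N at half, 12 N fully down; it springs back up when released.
- microwave_corner (a point): Upper front left corner of the white microwave fixed on the right of the cabinet; the microwave extends from here to the right (-y), to the back (+x) and down to the cabinet top, 265 mm below. Keep the arm clear of it.
- kettle: Steel kettle on its base, fixed at the back left, 240 mm tall with the base and about 170 mm across (225 mm with the handle); keep clear. Origin: on the underside, the axis of the round body lies 31 mm from it along its own +y, the handle along -y.
- mug_espresso: Dark espresso mug, 63 mm wide, 88 mm with handle, 51 mm tall; leave it alone. Origin: centre of the underside (handle included).
- timer: White round wind-up kitchen timer with a bar-shaped dial, 60 mm across, 42 mm tall; leave it alone. Origin: centre of the underside.
- spice_jar: Clear spice jar with a green screw cap, 46 mm across, 106 mm tall; leave it alone. Origin: centre of the underside.

How it is judged:
By the outcome, as a careful person would: the job done as asked, in the order asked, and still so for the second after the job is handed in, while the arm keeps its last pose, push and grip.
It also fails if it takes over 48 s, if anything falls off the work surface, if the arm or the gripper's body presses on something with over 40 N, if the wrist force passes 120 N, or if a joint passes its speed limit or range.

## Robot

A 6-joint arm with a two-finger parallel gripper is mounted at the origin on a cart in front of the work surface, level with it; the furniture and walls round the work are solid. World frame = base frame: x ahead of the robot, y to its left, z up, the work surface at z = 0. Lengths are in m, angles in rad, forces in N, time in s.
With the tool pointing down it reaches from about 0.3 to 0.85 m from the base axis. Payload 5.4 kg.
Tool frame: the origin (TCP) lies at the very end of the fingers, on their centre line; the grasp point (between the pads) lies 19 mm behind it (manip.grasp_offset is the z of the grasp point in the tool frame, in m); z points along the fingers, y is the line along which they close (so a half turn about z gives the same grasp; the last joint's range is limited). The gripper opens to 85 mm and grips with 20 to 120 N. Pads are 22 mm wide; open, the fingers measure 114 mm over their backs; the gripper's body (76 mm by 85 mm) begins 54 mm behind the grasp point. The pads swing forward as they close: fully open they stand 13 mm farther back than shut.
Start: joints at [-1.537, 0.158, 1.597, -0, 1.386, -0.21], TCP at [0.139, -0.558, 0.231] pointing down, gripper open.
Joint ranges: [-2.91, 2.91], [-0.94, 2.29], [0.18, 2.7], [-1.29, 4.43], [0.17, 2.64], [-3, 3]. Speed limits (rad/s): [2.57, 2.57, 3.14, 3.14, 3.14, 3.14].

## Interface

Orientations are given as a 3x3 rotation matrix whose columns are the frame's x, y, z axes.
In Python, from station import manip gives the robot as it stands.
- The arm moves only by the tool shift_gripper, called after "Emit:" by a JSON object that holds its "op" and its "data". Schema: {"type":"object","properties":{"moves":{"type":"string"},"finger_gap":{"type":"number"},"grip_n":{"type":"number"},"only":{"type":"string"},"quiet":{"type":"boolean"},"lines":{"type":"string"}},"required":["moves"],"additionalProperties":false}. moves is a string of 1 to 12 rows, one to a line, with the numbers parted by spaces; each row has 6 numbers: dx, dy, dz in m, then a rotation vector rx, ry, rz in rad; each row is the pose to reach, as a shift and turn from the pose commanded when the call began, along the tool's axes at that moment; what a row does not reach only later rows make up. A row lasts 1/8 s, in which the tool goes at most 0.0625 m and 0.188 rad, less where a joint would pass 70% of its speed; a pose out of reach is approached as far as the arm can. finger_gap is the finger opening in m, set as the call begins (left out keeps the last). The fingers move at their own pace and stop on an object; grip_n is the grip in N (left out, the last holds). Time passes only in rows, so rows that do not move let the fingers close. The tool returns the time, the measured TCP pose, the force, the opening and the grip force at its end. only (a regular expression) keeps the lines of the reply that match it, lines (a string "A,B") keeps lines A to B, and quiet returns only ok. Input that does not fit is refused with a message, and nothing moves.
- manip.state(): the state, without advancing time (a new reading comes with each control period).
- manip.camera(name): name is "scene" or "top" or "wrist"; returns a dict with "frame" (420x560x3 uint8, red, green, blue), "fovy" (degrees; the focal length in pixels is half the picture's height over the tangent of half this angle, whatever the lens; pixels are square), "cx", "cy" (the principal point, pixels), "extrinsics" (4x4, takes a point from world to camera coordinates). Camera axes: x right, y down, z forward; pixel columns grow to the right and rows downward; lengths in m; the calibration is good to about 2 mm. A picture is of the moment at which its call begins. There is no depth.
- manip.finish_job(): hands the job in; it is judged then, once.
The state is a dict: "time_s": time; "joint_positions": joint angles; "qvel": joint speeds; "joint_torque": joint torques, N m; "position": TCP position; "ee_rot": TCP orientation; "wrist_force": force on the tool from outside, world axes, zero at the start; "wrist_torque": the same for the moment, N m; "opening": finger opening in m; "grip_force": force on a finger pad.
Only numpy, scipy, OpenCV 4.12 (cv2) and the standard library are available. Lean on these libraries where they do the work, as an engineer would, in place of code of your own. Each camera call takes 0.05 s, during which the arm holds its last target. There are 200 camera calls.

## Working session

There is one attempt and no reset: what is moved stays moved. The work goes in short steps, Python scripts to look and compute and a tool call to move; the robot and the scene stay as the last step left them, time stands still between calls to the robot, and variables do not carry over. Pictures are saved under pics/ and viewed, at most 10 in all, crops included, and the job is handed in when it is done.

```bash
ls; mkdir -p pics
```

Run:
```python
from station import manip
import cv2,numpy as np
for n in ["scene","top"]:
    c=manip.camera(n); cv2.imwrite(f"pics/{n}0.png",c["frame"][:,:,::-1]); np.savez(f"{n}0.npz",**{k:c[k] for k in c})
    print(n,c["fovy"],c["cx"],c["cy"],np.round(c["extrinsics"],3).tolist())
s=manip.state();print(s["position"],np.round(s["ee_rot"],3).tolist(),s["time_s"],manip.grasp_offset)
```

```text
pics
station.py
scene 55.436735138748574 281.06652129936737 213.23107731775485 [[-0.818, -0.575, 0.01, 0.419], [-0.313, 0.431, -0.847, 0.346], [0.482, -0.696, -0.532, 0.625], [0.0, 0.0, 0.0, 1.0]]
top 48.405261255563794 281.3524026595393 220.10685813402995 [[-0.001, -1.0, 0.01, -0.066], [-0.998, 0.0, -0.064, 0.569], [0.064, -0.01, -0.998, 1.106], [0.0, 0.0, 0.0, 1.0]]
[ 0.13874648 -0.55743168  0.23037929] [[0.97, 0.241, -0.0], [0.241, -0.97, 0.002], [0.0, -0.002, -1.0]] 0.1 -0.0187
```

View pics/top0.png

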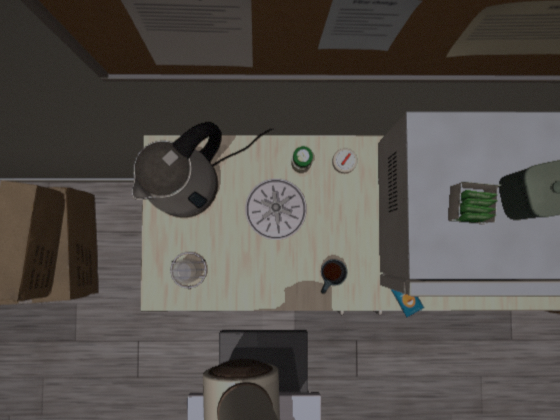

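View pics/scene0.png

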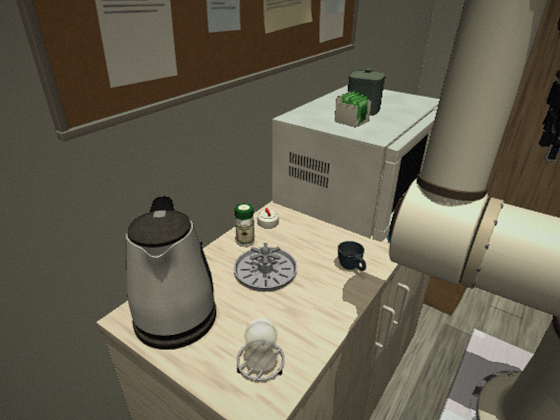

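The top view shows the drainer and tumbler near (189,268), the rinser at (276,208), the mug at (333,272) and the kettle at (175,178). In the scene view the tumbler is near (260,340) and the star near (265,260). I'll enlarge both views for precise points.

Run:
```python
import cv2,numpy as np
t=cv2.imread("pics/top0.png");s=cv2.imread("pics/scene0.png")
f=lambda im,x,y,w:cv2.convertScaleAbs(cv2.resize(im[y:y+w,x:x+w],(390,390),interpolation=cv2.INTER_CUBIC),alpha=1.3)[:295]
# 390/65=6x ; 
T1=f(t,156,240,65);T2=f(t,243,182,65)
S1=f(s,228,313,90);S2=f(s,228,235,90)
cv2.imwrite("pics/crops.png",np.vstack([np.hstack([T1,T2]),np.hstack([S1,S2])]))
```

```text
(no output)
```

View pics/crops.png

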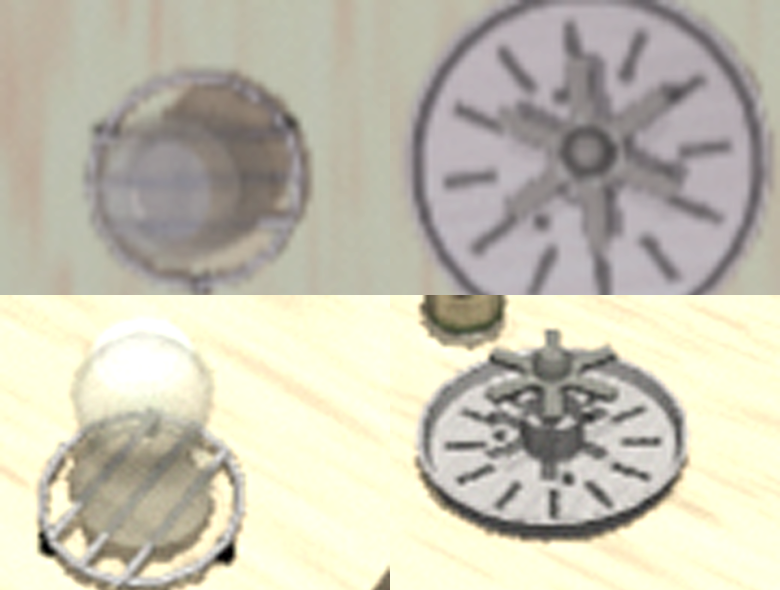

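In the crops, the drainer ring centre is at (189,269) in the top view and the tumbler base at about (184,271). The star nozzle is at (275.7,207). In the scene view the bulb centre is near (261,335) and the nozzle near (265,250).

Create h.py:
```python
import numpy as np,cv2
from scipy.optimize import least_squares
def cam(d):
    f=210/np.tan(np.radians(float(d["fovy"]))/2)
    return np.array(d["extrinsics"]),f,float(d["cx"]),float(d["cy"])
def proj(d,P):
    E,f,cx,cy=cam(d);p=E[:3,:3]@np.asarray(P)+E[:3,3];return np.array([cx+f*p[0]/p[2],cy+f*p[1]/p[2]])
def onz(d,uv,z):
    E,f,cx,cy=cam(d);R=E[:3,:3];o=-R.T@E[:3,3];r=R.T@np.array([(uv[0]-cx)/f,(uv[1]-cy)/f,1]);return o+r*(z-o[2])/r[2]
def tri(obs):
    r=least_squares(lambda P:np.concatenate([proj(d,P)-uv for d,uv in obs]),[.5,0,.05]);return np.round(r.x,4),np.round(r.fun,1)
```

Run:
```python
from h import *
t=np.load("top0.npz");s=np.load("scene0.npz")
T=lambda x,y,ox,oy:((x+.5)/6-.5+ox,(y+.5)/6-.5+oy)
S=lambda x,y,oy:((x+.5)*90/390-.5+228,(y+.5)*90/390-.5+oy)
print("nozzle tip",tri([(t,T(198,152,243,182)),(s,S(162,63,235))]))
print("drainer ring z.012",onz(t,T(199,176,156,240),.012),onz(s,S(142,205,313),.012))
print("bulb",tri([(t,T(168,185,156,240)),(s,S(144,102,313))]))
print("tray",onz(t,T(199,152,243,182),.014), onz(s,S(162,145,235),.016))
print("mug",onz(t,(333,272),.05),"jar",onz(t,(303,157),.106),"kettle lid",onz(t,(165,165),.24))
print("mw corner",onz(t,(408,297),.265),onz(t,(408,112),.265))
```

```text
nozzle tip (array([ 0.5961, -0.053 ,  0.0642]), array([ 0.1,  0.2, -0.2, -0. ]))
drainer ring z.012 [0.45179602 0.15588759 0.012     ] [0.4459728  0.16015068 0.012     ]
bulb (array([0.4488, 0.1557, 0.0689]), array([ 0.6,  0.8, -0.8, -0.1]))
tray [ 0.60107397 -0.05296385  0.014     ] [ 0.59050051 -0.04544011  0.016     ]
mug [ 0.44582206 -0.18620723  0.05      ] jar [ 0.70486231 -0.11419947  0.106     ] kettle lid [0.66194791 0.16163422 0.24      ]
mw corner [ 0.40943408 -0.30005497  0.265     ] [ 0.76019359 -0.3063597   0.265     ]
```

Emit:
{"op": "shift_gripper", "data": {"moves": "0.04 -0.04 -0.01 0 0 0\n0.08 -0.08 -0.02 0 0 0\n0.12 -0.12 -0.03 0 0 0\n0.16 -0.16 -0.04 0 0 0\n0.20 -0.20 -0.05 0 0 0\n0.24 -0.24 -0.06 0 0 0\n0.28 -0.28 -0.07 0 0 0\n0.32 -0.32 -0.07 0 0 0\n0.36 -0.36 -0.07 0 0 0\n0.40 -0.40 -0.07 0 0 0\n0.42 -0.42 -0.07 0 0 0\n0.42 -0.42 -0.07 0 0 0", "finger_gap": 0.085}}

```text
time_s: 1.6
position: [0.4451, -0.0475, 0.3008]
ee_rot: [[0.97, 0.245, -0.001], [0.245, -0.97, 0.001], [-0.001, -0.001, -1.0]]
wrist_force: [-0.1, -1.5, -0.1]
opening: 0.0851
grip_force: 0.0
```

Run:
```python
from station import manip
from h import *
c=manip.camera("wrist"); cv2.imwrite("pics/w1.png",c["frame"][:,:,::-1]); np.savez("w1.npz",**c)
s=manip.state();print(s["time_s"],s["position"],np.round(s["ee_rot"],3).tolist(),np.round(s["joint_positions"],2),s["wrist_force"])
print(c["fovy"],np.round(np.array(c["extrinsics"]),3).tolist())
print(proj(c,(.597,-.053,.069)),proj(c,(.449,.156,.095)))
```

```text
1.65 [ 0.44477032 -0.04859009  0.30081145] [[0.97, 0.243, -0.001], [0.243, -0.97, 0.0], [-0.001, -0.0, -1.0]] [-0.38 -0.22  1.83 -0.    1.53  0.95] [-0.71760683 -0.41893104 -1.34001745]
64.48236211512463 [[0.244, -0.97, -0.0, -0.154], [-0.922, -0.233, 0.308, 0.338], [-0.299, -0.075, -0.951, 0.575], [0.0, 0.0, 0.0, 1.0]]
[327.08451507  25.63339683] [ 91.58466516 122.03710368]
```

View pics/w1.png

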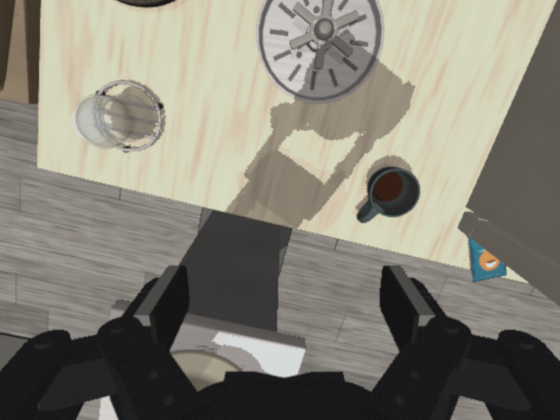

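The wrist view shows the nozzle tip at (324,28), the tumbler base disc at about (98,121) and the drainer at (130,115). I'll take a second wrist view with both in frame.

Emit:
{"op": "shift_gripper", "data": {"moves": "0.005 -0.04 0 0 0 0\n0.01 -0.08 0 0 0 0\n0.015 -0.125 0 0 0 0\n0.015 -0.125 0 0 0 0\n0.015 -0.125 0 0 0 0"}}

```text
time_s: 2.28
position: [0.4293, 0.0747, 0.3012]
ee_rot: [[0.971, 0.24, -0.0], [0.24, -0.971, -0.001], [-0.0, 0.001, -1.0]]
wrist_force: [0.1, -1.1, 0.4]
opening: 0.0851
grip_force: 0.0
```

Run:
```python
from station import manip
from h import *
c=manip.camera("wrist"); np.savez("w2.npz",**c)
s=manip.state();print(s["time_s"],s["position"])
a=c["frame"][:,:,::-1];b=np.load("w1.npz")["frame"][:,:,::-1]
p1=proj(c,(.597,-.053,.069));p2=proj(c,(.449,.156,.095));print(p1,p2)
def f(im,x,y,w=92,h=69):
    o=cv2.resize(im[y:y+h,x:x+w],(398,298),interpolation=cv2.INTER_CUBIC);return cv2.convertScaleAbs(o,alpha=1.2)
x1,y1=(p1-[46,35]).astype(int);x2,y2=(p2-[46,35]).astype(int)
y1=max(y1,0)
print((x1,y1),(x2,y2))
cv2.imwrite("pics/w2.png",np.vstack([np.hstack([f(b,74,80),f(b,278,0)]),np.hstack([f(a,x2,y2),f(a,x1,y1)])]))
```

```text
2.325 [0.42942182 0.07450743 0.30119791]
[445.48461914  40.99061267] [212.50954424 136.98091075]
(np.int64(399), np.int64(5)) (np.int64(166), np.int64(101))
```

View pics/w2.png

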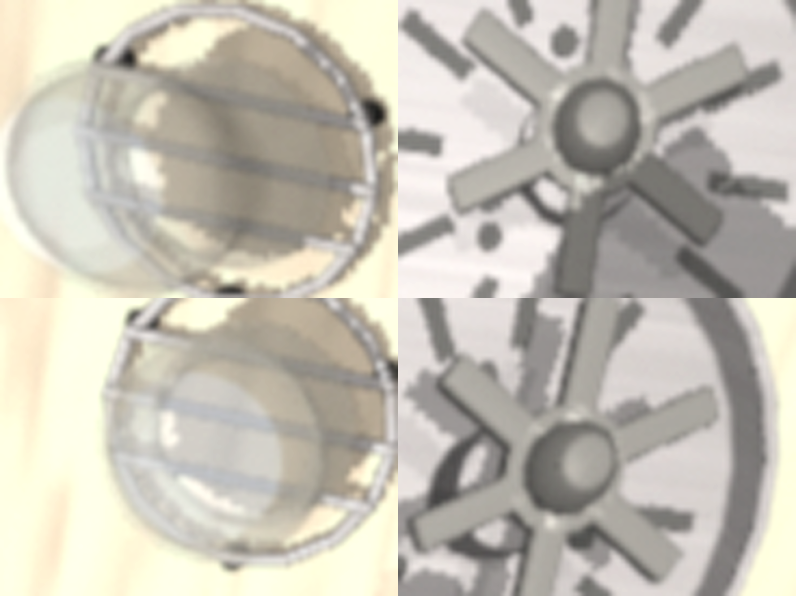

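The star-arm centre is at panel pixel (596,127) in w1 and (563,468) in w2. The bulb circle centre is at about (122,174) in w1 and (215,445) in w2.

Run:
```python
from h import *
t=np.load("top0.npz");s=np.load("scene0.npz");a=np.load("w1.npz");b=np.load("w2.npz")
k=92/398
g=lambda x,y,ox,oy:((x+.5)*k-.5+ox,(y+.5)*k-.5+oy)
st1=g(198,127,278,0);st2=g(165,170,399,5);b1=g(122,174,74,80);b2=g(215,147,166,101)
print("star arms",tri([(a,st1),(b,st2)]),onz(a,st1,.056),onz(b,st2,.056))
print("bulb",tri([(a,b1),(b,b2)]),onz(a,b1,.068),onz(b,b2,.068))
T=((168+.5)/6-.5+156,(185+.5)/6-.5+240);S=((144.5)*90/390-.5+228,102.5*90/390-.5+313)
print("bulb4",tri([(a,b1),(b,b2),(t,T),(s,S)]))
# overlay predicted outlines for check: tumbler at P
import sys
def circ(d,im,c,r,col,x,y):
    q=np.array([(proj(d,(c[0]+r*np.cos(w),c[1]+r*np.sin(w),c[2]))-[x,y]+.5)/k-.5 for w in np.linspace(0,6.283,60)]);cv2.polylines(im,[q.astype(np.int32)],True,col,1)
P=tri([(a,b1),(b,b2)])[0];Q=tri([(a,st1),(b,st2)])[0]
out=[]
for d,o in ((a,[(74,80),(278,0)]),(b,[(166,101),(399,5)])):
    row=[]
    for i,(x,y) in enumerate(o):
        im=cv2.convertScaleAbs(cv2.resize(np.ascontiguousarray(d["frame"][y:y+69,x:x+92,::-1]),(398,298),interpolation=cv2.INTER_CUBIC),alpha=1.2)
        if i==0:
            circ(d,im,(P[0],P[1],.068),.0285,(0,0,255),x,y);circ(d,im,(P[0],P[1],.014),.0295,(255,0,0),x,y)
        else: circ(d,im,(Q[0],Q[1],.056),.038,(0,0,255),x,y)
        row.append(im)
    out.append(np.hstack(row))
cv2.imwrite("pics/ov.png",np.vstack(out))
```

```text
star arms (array([ 0.5961, -0.0512,  0.0533]), array([-0. ,  0.1,  0. , -0.1])) [ 0.59570109 -0.05103131  0.056     ] [ 0.5953478 -0.0502417  0.056    ]
bulb (array([0.4489, 0.1575, 0.0721]), array([-0. ,  0.3,  0. , -0.3])) [0.44849363 0.15957621 0.068     ] [0.44794495 0.15821141 0.068     ]
bulb4 (array([0.4487, 0.1575, 0.0713]), array([ 0.4,  0.5,  0.2, -0.2, -0.5,  0.9, -1.4, -0.3]))
```

View pics/ov.png

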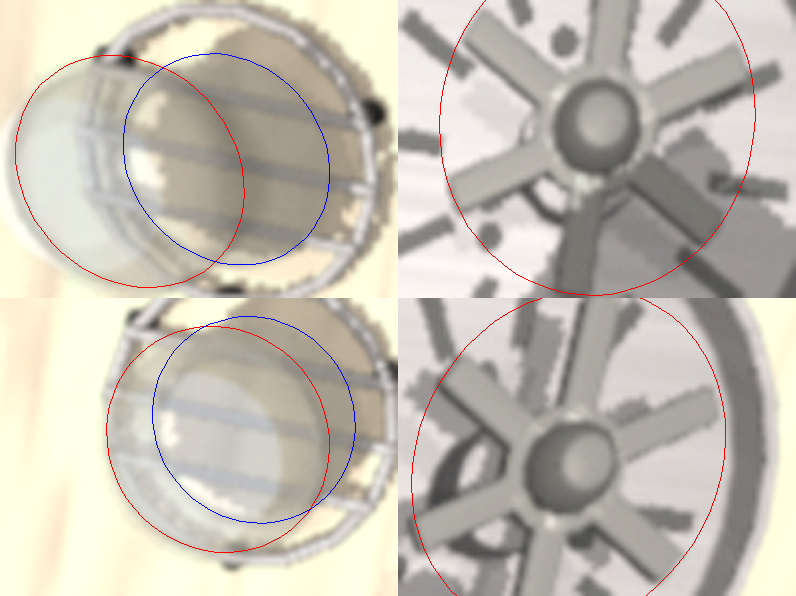

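The overlay fits well: red circles lie on the bulb outline and the star-arm tips. Tumbler is at about (0.4487, 0.1577), star at about (0.5957, -0.0513).

Emit:
{"op": "shift_gripper", "data": {"moves": "0.02 -0.04 0 0 0 0\n0.039 -0.076 0.04 0 0 0\n0.039 -0.076 0.09 0 0 0\n0.039 -0.076 0.13 0 0 0\n0.039 -0.076 0.16 0 0 0\n0.039 -0.076 0.18 0 0 0\n0.039 -0.076 0.20 0 0 0\n0.039 -0.076 0.22 0 0 0\n0.039 -0.076 0.235 0 0 0\n0.039 -0.076 0.25 0 0 0\n0.039 -0.076 0.256 0 0 0\n0.039 -0.076 0.256 0 0 0"}}

```text
time_s: 3.82
position: [0.4488, 0.159, 0.0451]
ee_rot: [[0.97, 0.241, -0.0], [0.241, -0.97, -0.0], [-0.0, -0.0, -1.0]]
wrist_force: [-0.3, -0.6, 0.5]
opening: 0.085
grip_force: 0.0
```

Emit:
{"op": "shift_gripper", "data": {"moves": "0 0 0 0 0 0\n0 0 0 0 0 0\n0 0 0 0 0 0\n0 0 0 0 0 0\n0 0 0 0 0 0\n0 0 0 0 0 0\n0 0 0 0 0 0\n0 0 0 0 0 0", "finger_gap": 0.04, "grip_n": 35}}

```text
time_s: 4.82
position: [0.4495, 0.159, 0.0458]
ee_rot: [[0.97, 0.241, 0.001], [0.241, -0.97, -0.0], [0.001, 0.0, -1.0]]
wrist_force: [-0.1, -0.6, 5.8]
opening: 0.0555
grip_force: 36.7
```

Run:
```python
from station import manip
from h import *
c=manip.camera("wrist"); np.savez("w3.npz",**c);cv2.imwrite("pics/w3.png",c["frame"][:,:,::-1])
s=manip.state();print(s["time_s"],s["position"])
```

```text
4.875 [0.44938553 0.15902753 0.04579433]
```

View pics/w3.png

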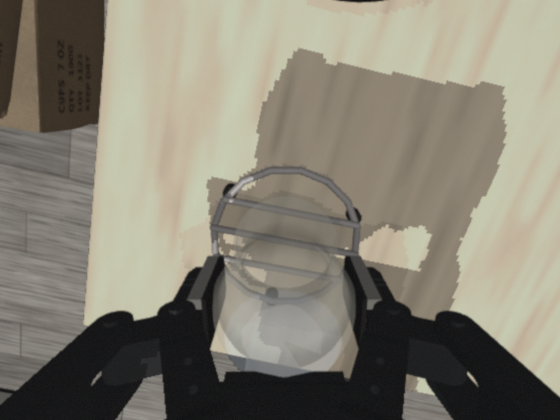

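The tumbler is between the pads, symmetric at u≈284, and gripped with opening 55.5 mm. I'll raise the grip force, lift, and move over the star.

Emit:
{"op": "shift_gripper", "data": {"moves": "0 0 0 0 0 0\n0 0 -0.01 0 0 0\n0 0 -0.03 0 0 0\n0 0 -0.06 0 0 0\n0 0 -0.09 0 0 0\n0 0 -0.11 0 0 0\n0 0 -0.12 0 0 0\n0 0 -0.12 0 0 0", "finger_gap": 0.04, "grip_n": 50}}

```text
time_s: 5.88
position: [0.4489, 0.1592, 0.1655]
ee_rot: [[0.97, 0.241, 0.001], [0.241, -0.97, 0.0], [0.001, -0.0, -1.0]]
wrist_force: [-0.4, 0.6, -1.2]
opening: 0.0549
grip_force: 52.9
```

Emit:
{"op": "shift_gripper", "data": {"moves": "0.008 0.02 0 0 0 0\n0.02 0.05 0 0 0 0\n0.032 0.083 0 0 0 0\n0.045 0.117 0 0 0 0\n0.058 0.15 0 0 0 0\n0.07 0.183 0 0 0 0\n0.08 0.21 0 0 0 0\n0.088 0.23 0 0 0 0\n0.092 0.238 0 0 0 0\n0.092 0.238 0 0 0 0\n0.092 0.238 0 0 0 0"}}

```text
time_s: 7.25
position: [0.595, -0.0488, 0.1649]
ee_rot: [[0.97, 0.242, -0.001], [0.242, -0.97, 0.001], [-0.001, -0.001, -1.0]]
wrist_force: [0.2, 0.7, -1.4]
opening: 0.0552
grip_force: 53.0
```

Run:
```python
from station import manip
from h import *
c=manip.camera("wrist"); np.savez("w4.npz",**c)
d=manip.camera("scene"); np.savez("s4.npz",**d);e=manip.camera("top"); np.savez("t4.npz",**e)
s=manip.state();print(s["time_s"],s["position"],s["wrist_force"])
p=proj(d,(.5957,-.0513,.11));x,y=(p-[60,60]).astype(int);print(x,y)
q=proj(e,(.5957,-.0513,.11));x2,y2=(q-[30,30]).astype(int);print(x2,y2)
W=c["frame"][150:420,130:430,::-1];S=d["frame"][y:y+120,x:x+120,::-1]
o=np.hstack([cv2.resize(W,(400,360)),cv2.resize(S,(360,360),interpolation=cv2.INTER_CUBIC)])
cv2.imwrite("pics/w4.png",cv2.convertScaleAbs(o,alpha=1.3))
```

```text
7.4 [ 0.59529476 -0.04898514  0.16533341] [ 0.22408131 -0.15637651 -0.46945136]
204 173
244 175
```

View pics/w4.png

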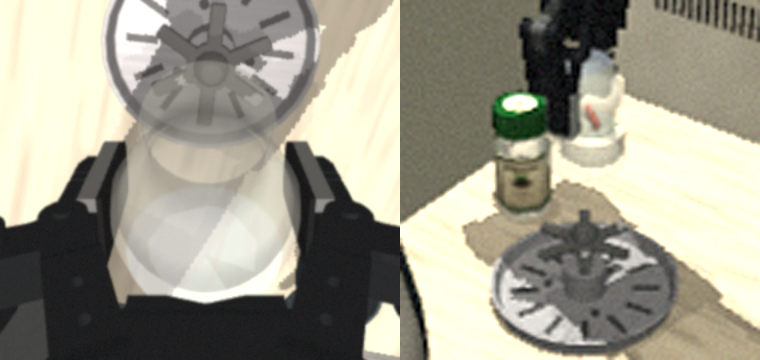

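The left panel shows the tumbler held upright, the nozzle at panel (212,68), and the mouth near (210,145). The right panel shows the held tumbler above the star. I'll overlay the model for the fine centring.

Run:
```python
from h import *
d=np.load("w4.npz");P=np.array([.5953,-.0490,.1653])
k=1/3.;x0,y0,w,h=190,130,190,190
im=cv2.convertScaleAbs(cv2.resize(np.ascontiguousarray(d["frame"][y0:y0+h,x0:x0+w,::-1]),None,fx=3,fy=3,interpolation=cv2.INTER_CUBIC),alpha=1.2)
raw=im.copy()
def circ(d,c,r,col):
    q=np.array([(proj(d,(c[0]+r*np.cos(a),c[1]+r*np.sin(a),c[2]))-[x0,y0]+.5)/k-.5 for a in np.linspace(0,6.283,80)]);cv2.polylines(im,[q.astype(np.int32)],True,col,1)
circ(d,P-[0,0,.032],.0295,(0,0,255))
circ(d,P+[0,0,.020],.0285,(0,200,0))
circ(d,(.5957,-.0513,.056),.038,(255,0,0))
circ(d,(.5957,-.0513,.016),.075,(255,0,255))
o=np.hstack([cv2.resize(im,(400,400)) ,cv2.resize(raw,(400,400))])
o=np.hstack([im[:,:],]) 
cv2.imwrite("pics/ov4.png",o); print(o.shape)
```

```text
(570, 570, 3)
```

View pics/ov4.png

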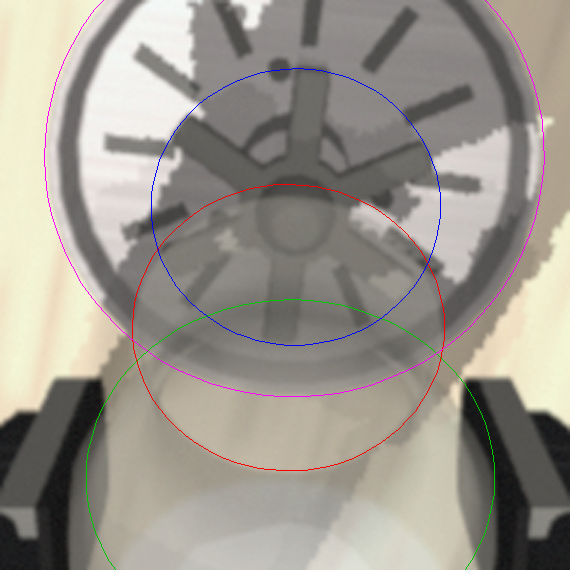

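The fit is good; a small correction of about 3 mm along tool y centres it. Next I descend to just above contact.

Emit:
{"op": "shift_gripper", "data": {"moves": "0 0.0034 0.01 0 0 0\n0 0.0034 0.025 0 0 0\n0 0.0034 0.04 0 0 0\n0 0.0034 0.05 0 0 0\n0 0.0034 0.06 0 0 0\n0 0.0034 0.066 0 0 0\n0 0.0034 0.07 0 0 0\n0 0.0034 0.07 0 0 0\n0 0.0034 0.07 0 0 0"}}

```text
time_s: 8.52
position: [0.5968, -0.0531, 0.0958]
ee_rot: [[0.97, 0.241, 0.001], [0.241, -0.97, -0.0], [0.001, 0.0, -1.0]]
wrist_force: [0.7, 0.7, -1.2]
opening: 0.055
grip_force: 53.0
```

Run:
```python
from station import manip
from h import *
for n in ("scene","top","wrist"): np.savez(n+"5.npz",**manip.camera(n))
s=manip.state();print(s["time_s"],s["position"],s["wrist_force"])
```

```text
8.675 [ 0.59665659 -0.05306666  0.09569384] [-0.24587475 -0.29851483 -0.83968272]
```

Emit:
{"op": "shift_gripper", "data": {"moves": "0 0 0.003 0 0 0\n0 0 0.006 0 0 0\n0 0 0.009 0 0 0\n0 0 0.011 0 0 0\n0 0 0.011 0 0 0\n0 0 0.011 0 0 0"}}

```text
time_s: 9.43
position: [0.5966, -0.053, 0.0847]
ee_rot: [[0.97, 0.241, 0.0], [0.241, -0.97, -0.0], [0.0, 0.0, -1.0]]
wrist_force: [-1.3, -0.4, 4.0]
opening: 0.0549
grip_force: 53.4
```

Emit:
{"op": "shift_gripper", "data": {"moves": "0 0 0.002 0 0 0\n0 0 0.004 0 0 0\n0 0 0.006 0 0 0\n0 0 0.008 0 0 0\n0 0 0.010 0 0 0\n0 0 0.012 0 0 0\n0 0 0.014 0 0 0\n0 0 0.015 0 0 0\n0 0 0.015 0 0 0"}}

```text
time_s: 10.55
position: [0.5969, -0.053, 0.0702]
ee_rot: [[0.97, 0.241, 0.001], [0.241, -0.97, -0.0], [0.001, 0.0, -1.0]]
wrist_force: [-2.1, 0.7, 9.5]
opening: 0.0551
grip_force: 53.9
```

Emit:
{"op": "shift_gripper", "data": {"moves": "0 0 0.001 0 0 0\n0 0 0.002 0 0 0\n0 0 0.002 0 0 0"}}

```text
time_s: 10.92
position: [0.597, -0.053, 0.0685]
ee_rot: [[0.97, 0.241, 0.001], [0.241, -0.97, -0.0], [0.001, 0.0, -1.0]]
wrist_force: [-2.7, 1.9, 11.6]
opening: 0.0549
grip_force: 54.0
```

Emit:
{"op": "shift_gripper", "data": {"moves": "0 0 0.001 0 0 0\n0 0 0.002 0 0 0\n0 0 0.002 0 0 0"}}

```text
time_s: 11.3
position: [0.5975, -0.053, 0.0683]
ee_rot: [[0.97, 0.242, 0.002], [0.242, -0.97, -0.0], [0.002, 0.0, -1.0]]
wrist_force: [-6.5, 2.8, 20.2]
opening: 0.0548
grip_force: 54.8
```

Emit:
{"op": "shift_gripper", "data": {"moves": "0 0 0.0005 0 0 0\n0 0 0.001 0 0 0\n0 0 0.001 0 0 0"}}

```text
time_s: 11.68
position: [0.5977, -0.0529, 0.0682]
ee_rot: [[0.97, 0.242, 0.002], [0.242, -0.97, -0.0], [0.002, 0.001, -1.0]]
wrist_force: [-9.3, 4.3, 26.1]
opening: 0.0552
grip_force: 55.3
```

Emit:
{"op": "shift_gripper", "data": {"moves": "0 0 0 0 0 0\n0 0 0 0 0 0\n0 0 0 0 0 0\n0 0 0 0 0 0\n0 0 0 0 0 0\n0 0 0 0 0 0\n0 0 0 0 0 0"}}

```text
time_s: 12.55
position: [0.5977, -0.0529, 0.0682]
ee_rot: [[0.97, 0.242, 0.002], [0.242, -0.97, -0.0], [0.002, 0.001, -1.0]]
wrist_force: [-9.5, 3.6, 25.2]
opening: 0.0548
grip_force: 55.3
```

Run:
```python
from station import manip
import numpy as np
for n in ("scene","wrist"): np.savez(n+"6.npz",**manip.camera(n))
```

Emit:
{"op": "shift_gripper", "data": {"moves": "0 0 -0.002 0 0 0\n0 0 -0.004 0 0 0\n0 0 -0.006 0 0 0\n0 0 -0.008 0 0 0\n0 0 -0.01 0 0 0\n0 0 -0.012 0 0 0\n0 0 -0.013 0 0 0\n0 0 -0.013 0 0 0\n0 0 -0.013 0 0 0\n0 0 -0.013 0 0 0"}}

```text
time_s: 13.9
position: [0.5968, -0.053, 0.0778]
ee_rot: [[0.97, 0.241, 0.001], [0.241, -0.97, -0.0], [0.001, 0.0, -1.0]]
wrist_force: [-1.3, 0.4, 6.3]
opening: 0.0551
grip_force: 53.7
```

Run:
```python
from station import manip
from h import *
Z=[];F=[]
for i in range(4):
    c=manip.camera("wrist");s=manip.state();Z.append(s["position"][2]);F.append(s["wrist_force"][2])
print(s["time_s"],np.mean(Z),np.std(Z),np.mean(F),np.std(F))
np.savez("wrist7.npz",**c)
rows=[]
for n in ("wrist6","wrist7"):
    im=np.load(n+".npz")["frame"][140:420,170:400,::-1];rows.append(cv2.resize(im,(390,475)))
cv2.imwrite("pics/end.png",cv2.convertScaleAbs(np.hstack(rows),alpha=1.3))
```

```text
14.1 0.07781583447491464 8.489466972323155e-06 7.256598043383367 0.08965179454643935
```

View pics/end.png

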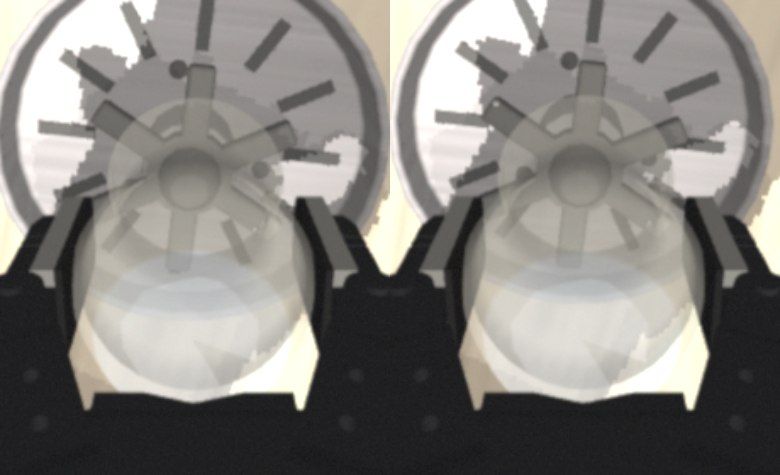

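The nozzle sits centred in the mouth, at (188,178) in the left panel against a rim centre of about (190,176). The glass is upright and seated on the arms. About 8 N and 9.6 mm above the stop put the star at half stroke, so I'm handing in.

```bash
python3 -c "
from station import manip
print(manip.finish_job())"
```

```text
the job is handed in; nothing more can be done
None
```

I pressed the star to its stop with the tumbler at about 25 N for just over a second, then eased it up to about half stroke. The job is handed in with the tumbler still gripped and the star held there; readings put it near 10 mm, and no verdict came back.

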